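# Swing the line tray round on its corner pin

## Robot

A 6-joint arm with a two-finger parallel gripper is mounted at the origin on the work surface. World frame = base frame: x ahead of the robot, y to its left, z up, the work surface at z = 0. Lengths are in mm, angles in rad, forces in N, time in s.
With the tool pointing down it reaches from about 350 to 725 mm from the base axis. Payload 4.3 kg.
Tool frame: the origin (TCP) lies at the very end of the fingers, on their centre line; the grasp point (between the pads) lies 19 mm behind it; z points along the fingers, y is the line along which they close (so a half turn about z gives the same grasp; the last joint's range is limited). The gripper opens to 85 mm and grips with 20 to 120 N. Pads are 22 mm wide; open, the fingers measure 114 mm over their backs; the gripper's body (76 mm by 85 mm) begins 54 mm behind the grasp point. The pads swing forward as they close: fully open they stand 13 mm farther back than shut.
Start: joints at [1.123, 0.377, 0.081, 1.274, 0, 1.46], TCP at [190.57, 542.54, 231.329] pointing down, gripper open.
Joint ranges: [-2.72, 2.72], [-0.84, 1.66], [-1.02, 1.22], [-1.77, 2.12], [-1.37, 1.28], [-3.14, 3.14]. Speed limits (rad/s): [2.57, 2.57, 3.14, 3.14, 3.14, 3.14].

## Interface

Orientations are given as a unit quaternion [w, x, y, z].
In Python, from cell import observe, snapshot, hand_in, recognise gives the robot as it stands.
- The arm moves only by the tool carry_out, never from a script. Its argument "motion" is a list of rows, each a list of 3 entries, a list of its own where there are three numbers: the turn, a rotation vector about the world's x, y, z in rad, then the shift along the world's x, y, z in mm, then the finger opening in mm, from 0 to 85.4. A call has 1 to 12 rows; each row is the pose to reach, as a shift and turn from the pose commanded when the call began; what a row does not reach only later rows make up. A row lasts 1/8 s, in which the tool goes at most 62.5 mm and 10.7 degrees, less where a joint would pass 70% of its speed; a pose out of reach is approached as far as the arm can. A call with a gripper value outside its range is refused whole. The fingers move at their own pace and stop on an object; "squeeze" is the grip in N (left out, the last holds). Time passes only in rows, so rows that repeat a pose let the fingers close. It gives the time, the measured TCP pose, the force, the opening and the grip force at its end, in the units of the state.
- observe(): the state, without advancing time (a new reading comes with each control period).
- snapshot(name): name is "scene" or "top" or "wrist"; returns a dict with "img" (480x640x3 uint8, red, green, blue), "K" (3x3 intrinsics, pixels), "world_from_camera" (4x4, takes a point from camera to world coordinates); the wrist camera has in their place "hand_eye" (4x4, takes a point from camera to tool coordinates, whose origin is the TCP and whose axes are the flange's). Camera axes: x right, y up, looking along -z (the intrinsics and any distortion apply to the point x, -y, -z); pixel columns grow to the right and rows downward; lengths in mm; the calibration is good to about 2 mm. A picture is of the moment at which its call begins: read the wrist's pose just before it. There is no depth.
- hand_in(): hands the job in; it is judged then, once.
Trained networks look in the newest picture that a camera, given by its name, has taken for a name from the list of things; names that differ only in an ending like _2 or _b are one class to them, and where a whole thing is asked for, a point or a joint stands for the part that bears it (a point fixed in the world has none). Each returns a list of dicts, best first, with "score" (0 to 1); they miss things now and then, are a little off and sometimes report something else, mostly with a low value. They report only what shows in the picture. A call takes as long as a camera call.
- recognise(camera, name): "rect" ([left, top, right, bottom] as shares, 0 to 1, of the picture: columns of its width, rows of its height, round what is visible of it).
The state is a dict: "clock": time; "joint_positions": joint angles; "dq": joint speeds; "joint_efforts": joint torques, N m; "ee_pos": TCP position; "tool_rot": TCP orientation; "force": force on the tool from outside, world axes, zero at the start; "wrist_torque": the same for the moment, N m; "finger_gap": finger opening in mm; "grasp_force": force on a finger pad.
Only numpy, scipy, OpenCV 4.12 (cv2) and the standard library are available. Lean on these libraries where they do the work, as an engineer would, in place of code of your own. Each camera call takes 0.05 s, during which the arm holds its last target. There are 200 camera calls.

## Task

In the long-line shed, the wooden hook tray sits with its steel corner eye over the pin in the bench. Push its free far corner round a quarter turn anticlockwise (seen from above), so that the tray swings on the pin and its long side without the cork strip comes to lie along the dark wooden stop rail. Keep the eye on the pin, leave the tray flat on the bench, and do not disturb the smaller loose tray nearby.

Things in the scene. Friction and masses are not known exactly. Their poses are not given: they have to be found in the camera images.
- tray: Open wooden tray, 0.6 kg, 190 x 130 mm outside, 45 high, walls 8, floor 6; cork strip on one long wall; steel eye (30 x 30 x 8, hole 17) at one bottom corner, over the pin. Origin: hole centre, underside level, z up. Outside spans x 10 to 200, y 10 to 140 mm; cork wall at y 10, plain long wall at y 140. Starts 80 to 100 deg clockwise of the stop's x axis; at the end both x axes point the same way.
- tray_corner (a point): The tray's free corner, diagonally opposite the eye: outer corner at rim height, at (200, 140, 45) mm in the tray's frame.
- stop: Fixed to the bench: upright steel pin, 12 mm diameter, 36 high, and a dark wooden stop rail, 200 x 22 mm, 32 high, a tray's width to the side of it. Origin: foot of the pin at bench level; x parallel to the rail, z up. The rail spans x 10 to 210, y 143 to 165 mm; its face towards the pin is at y 143 (a finished tray has 3 mm of play).
- small_tray: Bystander: smaller loose wooden tray without an eye, 120 x 80 mm, 40 high, origin at the centre of its underside. It, a white float (60 high) and a dark sinker (58 high) stand about the hook tray, 270 to 400 mm from the pin, clear of its swing; which stands where varies.

How it is judged:
By the outcome, as a careful person would: the job done as asked, in the order asked, and still so for the second after the job is handed in, with the robot touching nothing.
It also fails if it takes over 42 s, if anything falls off the work surface, if the arm or the gripper's body presses on something with over 40 N, if the wrist force passes 120 N, or if a joint passes its speed limit or range.

## Working session

There is one attempt and no reset: what is moved stays moved. The work goes in short steps, Python scripts to look and compute and a tool call to move; the robot and the scene stay as the last step left them, time stands still between calls to the robot, and variables do not carry over. Pictures are saved under pics/ and viewed, at most 10 in all, crops included, and the job is handed in when it is done.

Besides the shell and the picture viewer there is one more tool, called after "Emit:" as name([rows], argument=value, ...), one row to a line, values as JSON. carry_out: Moves the arm, as the interface text tells. Its arguments: {"type":"object","properties":{"motion":{"type":"array"},"squeeze":{"type":"number"}},"required":["motion"]}

```bash
mkdir -p pics; cat > h.py <<'E'
import numpy as np,cv2
from cell import observe,snapshot,hand_in,recognise
def ray2z(s,u,v,z):
    K=s["K"];T=np.array(s["world_from_camera"]);d=np.linalg.inv(K)@[u,v,1];d=T[:3,:3]@[d[0],-d[1],-d[2]]
    o=T[:3,3];return o+d*(z-o[2])/d[2]
E
python3 - <<'E'
from h import *
o=observe();print(o)
for c in("top","scene"):
    s=snapshot(c);cv2.imwrite(f"pics/{c}0.png",s["img"][:,:,::-1]);print(s["K"],s["world_from_camera"],[k for k in s])
    for n in("tray","tray_corner","stop","small_tray"):
        for r in recognise(c,n)[:2]:print(c,n,r["score"],np.round(np.array(r["rect"])*[640,480,640,480]))
E
```

```text
{'clock': 0.0, 'joint_positions': array([ 1.12271108e+00,  3.78084725e-01,  7.96407028e-02,  1.27440115e+00,
       -1.69993168e-05,  1.46050588e+00]), 'dq': array([4.34563897e-04, 5.76646962e-04, 2.42914261e-03, 7.48761408e-04,
       5.01985333e-05, 3.06090716e-04]), 'joint_efforts': array([-2.53170092e-04, -4.63608313e+01,  2.69875038e+01,  2.07146897e-02,
       -3.17019212e-04,  2.90534922e-05]), 'ee_pos': array([190.26950909, 541.91711128, 230.35424399]), 'tool_rot': array([-2.74135141e-04,  1.68095444e-01,  9.85770192e-01, -9.87100158e-04]), 'force': array([-0.01212543, -0.64402608, -0.58467003]), 'wrist_torque': array([0.00484367, 0.05362363, 0.00279027]), 'grasp_force': 0.0, 'finger_gap': 85.15700139190209}
[[599.30254956   0.         330.19261258]
 [  0.         599.30254956 236.48391078]
 [  0.           0.           1.        ]] [[ 8.22789283e-03  9.91326948e-01 -1.31160907e-01  4.06519152e+02]
 [-9.99808095e-01  5.82351723e-03 -1.87045389e-02 -5.62794642e+01]
 [-1.77784956e-02  1.31289636e-01  9.91184623e-01  1.41813160e+03]
 [ 0.00000000e+00  0.00000000e+00  0.00000000e+00  1.00000000e+00]] ['img', 'K', 'world_from_camera']
top tray 0.85 [271. 246. 367. 315.]
top tray_corner 0.8 [269. 246. 364. 315.]
top stop 0.83 [205. 216. 280. 311.]
top small_tray 0.83 [415. 253. 451. 309.]
[[458.96437087   0.         326.66420379]
 [  0.         458.96437087 243.63480488]
 [  0.           0.           1.        ]] [[ 8.37992980e-01 -4.64636155e-01  2.86148577e-01  9.12708865e+02]
 [ 5.45549801e-01  7.24861053e-01 -4.20656473e-01 -4.90373045e+02]
 [-1.19657525e-02  5.08615470e-01  8.60910637e-01  9.83213351e+02]
 [ 0.00000000e+00  0.00000000e+00  0.00000000e+00  1.00000000e+00]] ['img', 'K', 'world_from_camera']
scene tray 0.57 [253. 182. 339. 269.]
scene tray 0.27 [294. 146. 397. 186.]
scene tray_corner 0.64 [253. 181. 339. 267.]
scene stop 0.68 [329. 144. 399. 188.]
scene small_tray 0.57 [197. 276. 263. 334.]
```

View pics/top0.png

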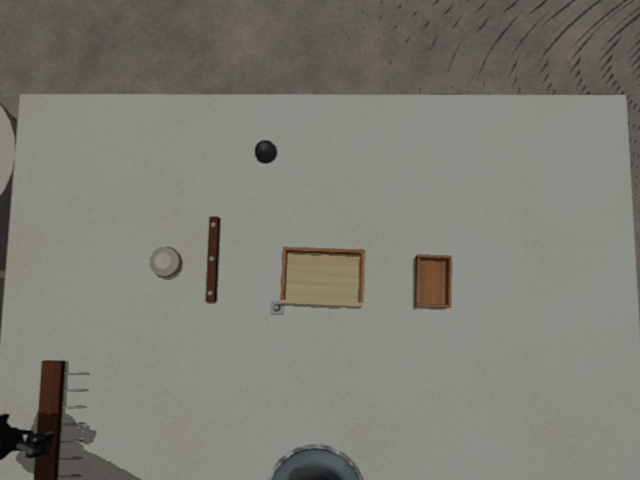

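View pics/scene0.png

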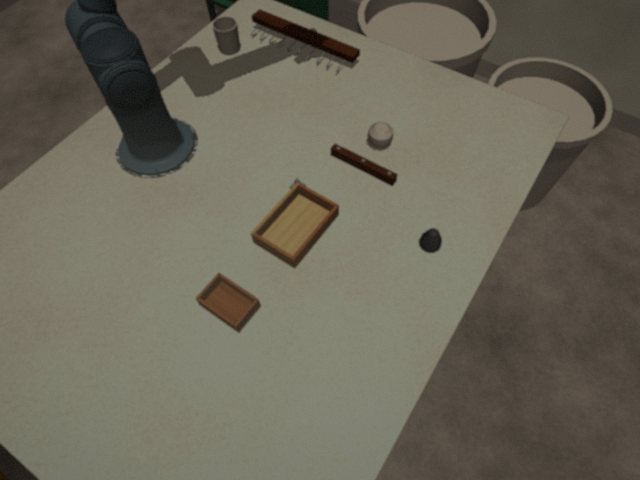

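The top view shows the pin/eye at about (277,308), with the tray extending right to x=364 and its cork wall on the near side. The rail runs vertically at column 212 (rows 217–302), and the small tray is at (433,281). The scene view agrees.

```bash
python3 - <<'E'
from h import *
s=snapshot("top");im=s["img"]
c=cv2.resize(im[200:330,190:390][:,:,::-1],(800,520),interpolation=cv2.INTER_CUBIC);cv2.imwrite("pics/c1.png",c)
for n,u,v,z in[("pin",277,307.5,36),("eye",277,308,8),("tray far-right rim",364.5,250,45),("near-right rim",361.5,306.5,45),("far-left",283.5,247.5,45),("near-left",280.5,304.5,45),("rail far",213.5,217,32),("rail near",211,302,32),("small",415,254,40),("smalln",415,309,40),("sinker",265,151,30),("float",166,262,30)]:
    print(n,ray2z(s,u,v,z).round(0))
E
```

```text
pin [424.  91.  36.]
eye [424.  93.   8.]
tray far-right rim [ 557. -110.   45.]
near-right rim [ 428. -103.   45.]
far-left [562.  77.  45.]
near-left [431.  82.  45.]
rail far [635. 245.  32.]
rail near [436. 244.  32.]
small [ 549. -226.   40.]
smalln [ 423. -225.   40.]
sinker [795. 127.  30.]
float [528. 353.  30.]
```

View pics/c1.png

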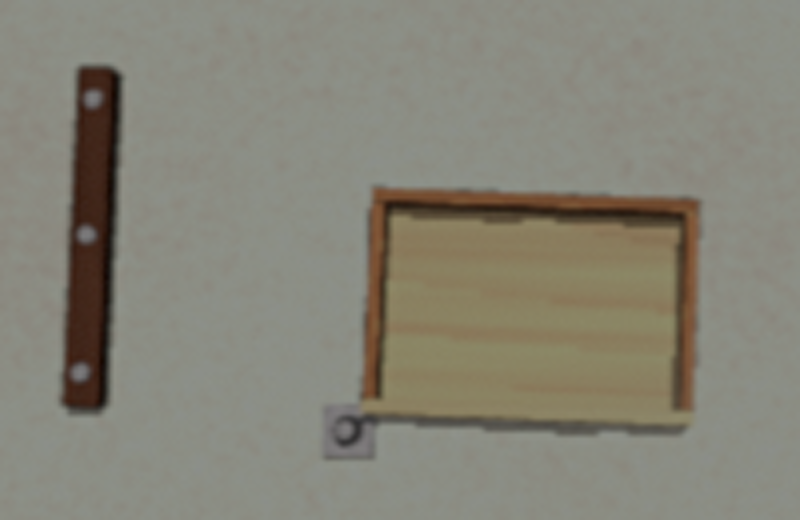

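Emit:
carry_out([
  [[0,0,0.05],[43,-40,0],0],
  [[0,0,0.1],[86,-80,0],0],
  [[0,0,0.15],[129,-120,0],0],
  [[0,0,0.2],[172,-160,0],0],
  [[0,0,0.25],[215,-200,0],0],
  [[0,0,0.3],[258,-240,0],0],
  [[0,0,0.32],[250,-300,-20],0],
  [[0,0,0.32],[240,-360,-40],0],
  [[0,0,0.32],[230,-420,-60],0],
  [[0,0,0.32],[220,-480,-80],0],
  [[0,0,0.32],[210,-540,-90],0],
  [[0,0,0.32],[205,-595,-100],0],
], squeeze=20)

```text
clock: 2.05
ee_pos: [395.0, -54.2, 131.2]
tool_rot: [0.0, 0.009, 1.0, -0.0]
force: [1.4, -0.6, 0.1]
finger_gap: 0.0
grasp_force: 0.0
```

Emit:
carry_out([
  [[0,0,0],[0,-25,0],0],
  [[0,0,0],[0,-25,0],0],
  [[0,0,0],[0,-25,0],0],
])

```text
clock: 2.42
ee_pos: [395.6, -76.9, 131.5]
tool_rot: [0.0, 0.009, 1.0, 0.0]
force: [-0.7, -0.2, -0.2]
finger_gap: -0.2
grasp_force: 0.0
```

```bash
python3 - <<'E'
from h import *
from scipy.spatial.transform import Rotation as R
o=observe();q=o["tool_rot"];p=o["ee_pos"];print(p,q,o["finger_gap"],o["force"])
s=snapshot("wrist");cv2.imwrite("pics/w1.png",s["img"][:,:,::-1]);print(s["K"],s["hand_eye"],s.keys())
s=snapshot("top")
a=ray2z(s,206.3,301.3,32);b=ray2z(s,209.9,216.8,32);print(a,b,np.degrees(np.arctan2(b[1]-a[1],b[0]-a[0])))
E
```

```text
[395.59905846 -76.87970272 131.45996593] [9.14746926e-05 8.76052663e-03 9.99961579e-01 2.93575309e-04] -0.21744590544656509 [-0.73808202 -0.21316126 -0.15752202]
[[346.42687754   0.         314.17911239]
 [  0.         346.42687754 241.55507095]
 [  0.           0.           1.        ]] [[-9.78846409e-04  9.64435003e-01  2.64318307e-01  6.88300415e+01]
 [ 9.99998154e-01  5.06970715e-04  1.85346337e-03 -5.48122743e-01]
 [ 1.65354330e-03  2.64319633e-01 -9.64433718e-01 -1.41917855e+02]
 [ 0.00000000e+00  0.00000000e+00  0.00000000e+00  1.00000000e+00]] dict_keys(['img', 'K', 'hand_eye'])
[437.30167839 254.7402621   32.        ] [634.98287841 253.25292986  32.        ] -0.4310791919517505
```

View pics/w1.png

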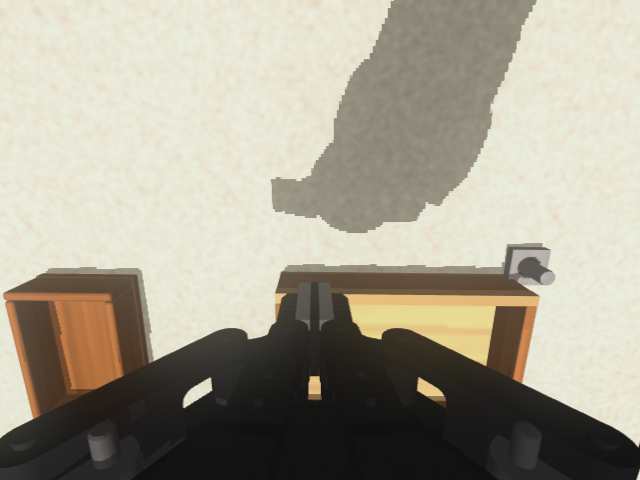

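The wrist view shows the eye and pin at (528,266), the cork wall's outer rim edge at about row 292 (columns 278–520), and the small tray at left, well clear.

```bash
python3 - <<'E'
from h import *
from scipy.spatial.transform import Rotation as R
o=observe();q=o["tool_rot"];T=np.eye(4);T[:3,:3]=R.from_quat(q,scalar_first=True).as_matrix();T[:3,3]=o["ee_pos"]
s=snapshot("wrist");s["world_from_camera"]=T@s["hand_eye"]
for n,u,v,z in[("pin",528,265,8),("pintop",546,278,36),("footL",285,271,0),("footR",505,274,0),("rimL",277,295,45),("rimR",538,295,45),("small",144,275,0)]:print(n,ray2z(s,u,v,z).round(1))
E
```

```text
pin [422.   95.1   8. ]
pintop [422.3  91.6  36. ]
footL [ 426.9 -102.4    0. ]
footR [432.6  82.1   0. ]
rimL [ 428.5 -104.5   45. ]
rimR [431.5  81.6  45. ]
small [ 428.5 -221.1    0. ]
```

Emit:
carry_out([
  [[0,0,0],[0,0,-40],0],
  [[0,0,0],[0,0,-80],0],
  [[0,0,0],[0,0,-105],0],
  [[0,0,0],[0,0,-116],0],
  [[0,0,0],[8,0,-116],0],
  [[0,0,0],[16,0,-116],0],
  [[0,0,0],[20,0,-116],0],
  [[0,0,0],[22.5,0,-116],0],
  [[0,0,0],[22.5,0,-116],0],
])

```text
clock: 3.7
ee_pos: [418.3, -77.5, 15.5]
tool_rot: [0.0, 0.009, 1.0, -0.0]
force: [-0.8, 0.5, -0.5]
finger_gap: 0.0
grasp_force: 0.0
```

Emit:
carry_out([
  [[0,0,0.061],[10.4,0,0],0],
  [[0,0,0.122],[20.8,0.7,0],0],
  [[0,0,0.183],[31.1,2,0],0],
  [[0,0,0.244],[41.4,4,0],0],
  [[0,0,0.305],[51.5,6.5,0],0],
  [[0,0,0.367],[61.4,9.7,0],0],
  [[0,0,0.428],[71.1,13.5,0],0],
  [[0,0,0.489],[80.6,17.9,0],0],
  [[0,0,0.55],[89.8,22.8,0],0],
  [[0,0,0.611],[98.6,28.3,0],0],
  [[0,0,0.672],[107.1,34.3,0],0],
  [[0,0,0.733],[115.2,40.8,0],0],
])

```text
clock: 5.2
ee_pos: [532.8, -37.4, 15.1]
tool_rot: [-0.001, -0.351, 0.937, -0.001]
force: [-0.8, -2.9, -0.2]
finger_gap: -0.3
grasp_force: 1.1
```

```bash
python3 - <<'E'
from h import *
s=snapshot("top");cv2.imwrite("pics/c2.png",cv2.resize(s["img"][190:330,190:390][:,:,::-1],(800,560),interpolation=cv2.INTER_CUBIC))
E
```

```text
(no output)
```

View pics/c2.png

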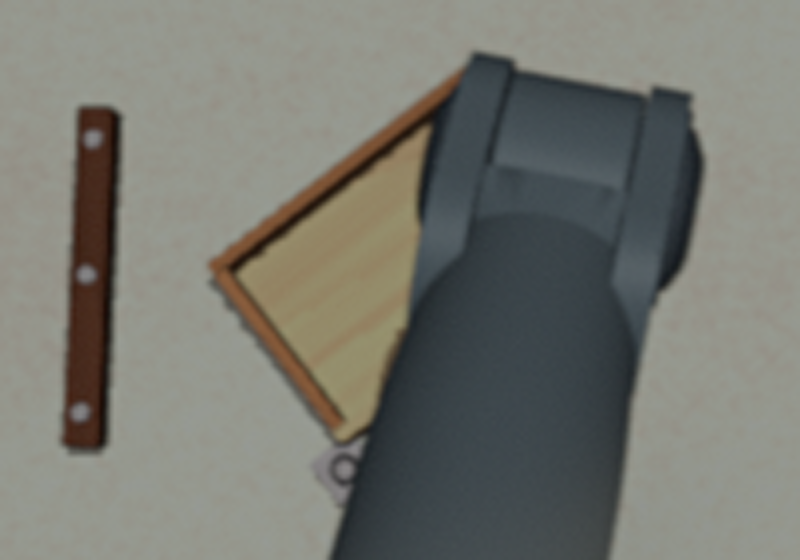

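The crop shows the tray swung about 42° with the eye still round the pin (345,468); the rail is at left and clear. I'll continue to about 84°.

Emit:
carry_out([
  [[0,0,0.061],[7.7,7,0],0],
  [[0,0,0.122],[15,14.4,0],0],
  [[0,0,0.183],[21.8,22.3,0],0],
  [[0,0,0.244],[28,30.6,0],0],
  [[0,0,0.305],[33.8,39.3,0],0],
  [[0,0,0.367],[39.1,48.3,0],0],
  [[0,0,0.428],[43.8,57.6,0],0],
  [[0,0,0.489],[47.9,67.2,0],0],
  [[0,0,0.55],[51.4,77,0],0],
  [[0,0,0.611],[54.3,87,0],0],
  [[0,0,0.672],[56.6,97.1,0],0],
  [[0,0,0.733],[58.3,107.4,0],0],
])

```text
clock: 6.75
ee_pos: [591.9, 70.0, 15.4]
tool_rot: [-0.0, -0.663, 0.749, -0.001]
force: [2.1, -1.7, -1.4]
finger_gap: 0.1
grasp_force: 1.0
```

```bash
python3 - <<'E'
from h import *
print(observe()["force"])
s=snapshot("top");cv2.imwrite("pics/c3.png",cv2.resize(s["img"][190:330,190:390][:,:,::-1],(800,560),interpolation=cv2.INTER_CUBIC))
E
```

```text
[ 2.10139388 -1.72892278 -1.36246052]
```

View pics/c3.png

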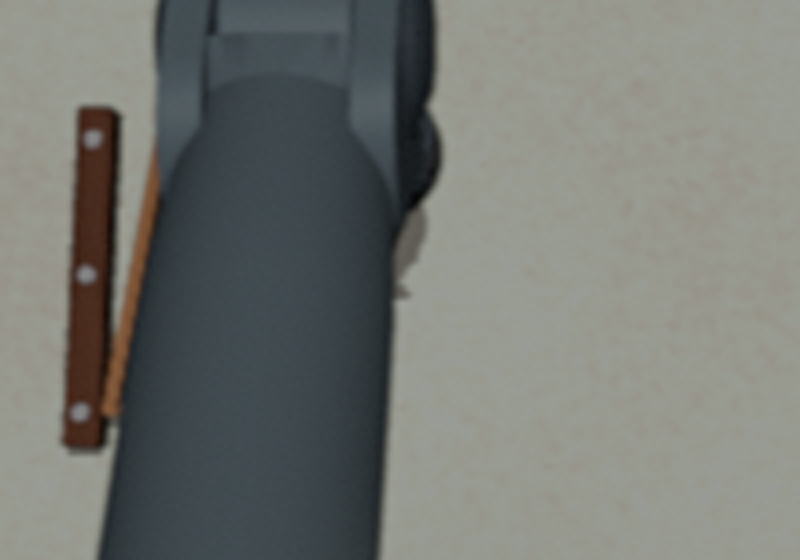

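The tray is nearly home: the plain wall still makes about 8° with the rail. I'll creep the rest, watching the force.

Emit:
carry_out([
  [[0,0,0.02],[0.3,4,0],0],
  [[0,0,0.045],[0.6,8,0],0],
  [[0,0,0.07],[0.8,12,0],0],
  [[0,0,0.09],[0.9,15,0],0],
  [[0,0,0.105],[1,18,0],0],
  [[0,0,0.105],[1,18,0],0],
])

```text
clock: 7.55
ee_pos: [592.4, 89.2, 15.4]
tool_rot: [0.0, -0.701, 0.713, 0.0]
force: [-0.3, -1.6, -0.1]
finger_gap: -0.0
grasp_force: 0.4
```

Emit:
carry_out([
  [[0,0,0.01],[0,1.5,0],0],
  [[0,0,0.01],[0,1.5,0],0],
])

```text
clock: 7.8
ee_pos: [592.5, 90.3, 15.3]
tool_rot: [-0.0, -0.704, 0.71, 0.0]
force: [1.5, -2.5, 1.0]
finger_gap: -0.2
grasp_force: 1.0
```

Emit:
carry_out([
  [[0,0,0],[0,1,0],0],
  [[0,0,0],[0,1,0],0],
])

```text
clock: 8.05
ee_pos: [592.6, 91.2, 15.3]
tool_rot: [-0.0, -0.704, 0.71, 0.0]
force: [1.1, -2.1, 0.6]
finger_gap: 0.1
grasp_force: 1.2
```

```bash
python3 - <<'E'
from h import *
print(observe()["force"])
s=snapshot("top");cv2.imwrite("pics/c4.png",cv2.resize(s["img"][200:310,190:260][:,:,::-1],(382,600),interpolation=cv2.INTER_CUBIC))
E
```

```text
[ 1.14955406 -2.13675897  0.55262927]
```

View pics/c4.png

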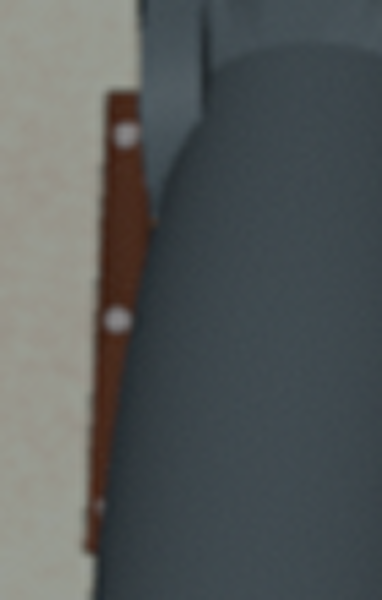

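The arm hides the gap, so I'll continue in 1 mm steps until the rail is felt.

Emit:
carry_out([
  [[0,0,0],[0,1,0],0],
  [[0,0,0],[0,1,0],0],
])

```text
clock: 8.35
ee_pos: [592.6, 92.4, 15.3]
tool_rot: [0.0, -0.704, 0.71, 0.0]
force: [1.4, -1.8, -0.4]
finger_gap: 0.1
grasp_force: 1.1
```

Emit:
carry_out([
  [[0,0,0],[0,1,0],0],
  [[0,0,0],[0,1,0],0],
])

```text
clock: 8.6
ee_pos: [592.6, 93.4, 15.3]
tool_rot: [0.0, -0.704, 0.71, 0.0]
force: [2.2, -2.1, 0.3]
finger_gap: -0.2
grasp_force: 1.0
```

Emit:
carry_out([
  [[0,0,0],[0,1,0],0],
  [[0,0,0],[0,1,0],0],
])

```text
clock: 8.85
ee_pos: [592.6, 94.3, 15.3]
tool_rot: [-0.0, -0.704, 0.71, 0.0]
force: [1.5, -2.5, 0.3]
finger_gap: 0.3
grasp_force: 1.2
```

Emit:
carry_out([
  [[0,0,0],[0,1,0],0],
  [[0,0,0],[0,1,0],0],
])

```text
clock: 9.1
ee_pos: [592.6, 94.3, 15.4]
tool_rot: [-0.001, -0.704, 0.71, -0.001]
force: [1.1, -5.1, 0.3]
finger_gap: 0.1
grasp_force: 2.7
```

Emit:
carry_out([
  [[0,0,0],[0,0.7,0],0],
  [[0,0,0],[0,0.7,0],0],
])

```text
clock: 9.35
ee_pos: [592.6, 94.3, 15.4]
tool_rot: [-0.001, -0.704, 0.71, -0.001]
force: [0.7, -6.8, 1.0]
finger_gap: -0.2
grasp_force: 3.6
```

It has met the rail (the force rises and the position stays put). I'll back off, lift and look.

Emit:
carry_out([
  [[0,0,0],[0,-4,0],0],
  [[0,0,0],[0,-15,0],0],
  [[0,0,0],[0,-40,0],0],
  [[0,0,0],[0,-60,20],0],
  [[0,0,0],[0,-75,60],0],
  [[0,0,0],[-20,-90,110],0],
  [[0,0,0],[-40,-130,140],0],
  [[0,0,0],[-60,-180,150],0],
  [[0,0,0],[-80,-230,150],0],
  [[0,0,0],[-90,-270,150],0],
  [[0,0,0],[-90,-270,150],0],
  [[0,0,0],[-90,-270,150],0],
])

```text
clock: 10.85
ee_pos: [502.3, -173.6, 165.1]
tool_rot: [0.0, -0.704, 0.71, 0.001]
force: [0.6, 0.0, -0.8]
finger_gap: 0.1
grasp_force: 0.0
```

```bash
python3 - <<'E'
from h import *
print(observe()["ee_pos"])
s=snapshot("top");cv2.imwrite("pics/c5.png",cv2.resize(s["img"][195:325,190:390][:,:,::-1],(800,520),interpolation=cv2.INTER_CUBIC))
E
```

```text
[ 502.25082153 -173.63148811  165.11748284]
```

View pics/c5.png

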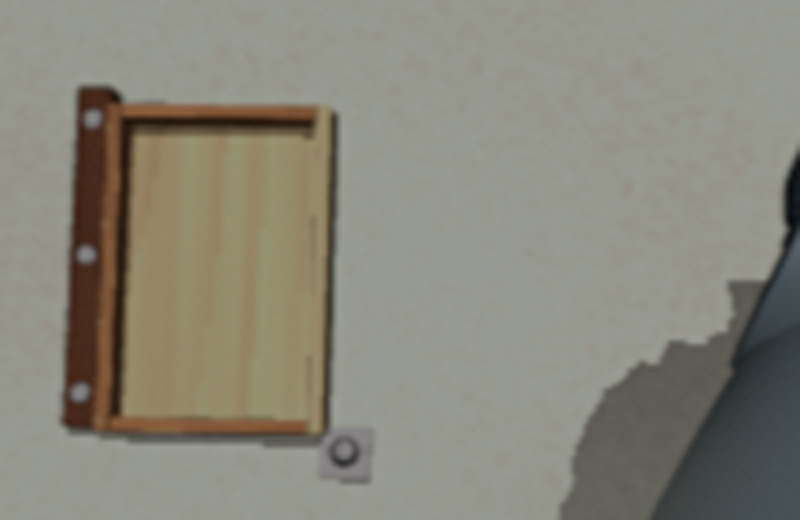

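The tray's plain wall lies flush along the rail (columns 100–120), the cork side faces away, and the eye is over the pin at (344,452). The arm is clear.

```bash
python3 -c "
from h import *
print(hand_in())"
```

```text
the job is handed in; nothing more can be done
None
```

The tray is swung a quarter turn anticlockwise on its pin; its plain long side lies flush along the stop rail with the eye still on the pin, nothing touched the small tray, and I handed the job in at about 11 s (limit 42 s), with no verdict returned.

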